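# Bring the target into view in the swivel mirror

## Robot

A 6-joint arm with a two-finger parallel gripper is mounted at the origin on a cart in front of the work surface, level with it; the furniture and walls round the work are solid. World frame = base frame: x ahead of the robot, y to its left, z up, the work surface at z = 0. Lengths are in mm, angles in rad, forces in N, time in s.
With the tool pointing down it reaches from about 350 to 875 mm from the base axis. Payload 4.2 kg.
Tool frame: the origin (TCP) lies at the very end of the fingers, on their centre line; the grasp point (between the pads) lies 19 mm behind it (pinch_z is the distance from the TCP to the grasp point, in mm); z points along the fingers, y is the line along which they close (so a half turn about z gives the same grasp; the last joint's range is limited). The gripper opens to 85 mm and grips with 20 to 120 N. Pads are 22 mm wide; open, the fingers measure 114 mm over their backs; the gripper's body (76 mm by 85 mm) begins 54 mm behind the grasp point. The pads swing forward as they close: fully open they stand 13 mm farther back than shut.
Start: joints at [-1.046, 0.385, 0.008, 0, -1.194, -0.259], TCP at [164.192, -603.026, 231.312] pointing down, gripper open.
Joint ranges: [-3.14, 3.14], [-1.21, 2.06], [-1.07, 1.41], [-3.16, 2.05], [-2.99, -0.16], [-3.1, 3.1]. Speed limits (rad/s): [2.79, 2.79, 3.14, 3.14, 3.14, 3.14].

## Interface

Orientations are given as a unit quaternion [x, y, z, w].
In Python, from bench import * gives the robot as it stands.
- The arm moves only by the tool arm_command, never from a script. Its argument "steps" is one flat list of numbers, 4 for each row, row after row: the shift along the tool's x, y, z in m, then the turn about the tool's z in rad. In form: [tx, ty, tz, roll, tx, ty, tz, roll, ...]. A call has 1 to 20 rows; each row shifts and turns the commanded pose from where the row before left it, along the tool's axes as they then stand; what a row does not reach is not made up. A row lasts 1/8 s, in which the tool goes at most 62.5 mm and 10.7 degrees, less where a joint would pass 70% of its speed; a pose out of reach is approached as far as the arm can. A call with a gripper value outside its range is refused whole. "grip" is the finger opening in m, from 0 to 0.0854, set as the call begins (left out, the last holds). The fingers move at their own pace and stop on an object; the grip force is fixed at half the most. Time passes only in rows, so rows that do not move let the fingers close. It gives the time, the measured TCP pose, the force, the opening and the grip force at its end, in the units of the state.
- read_state(): the state, without advancing time (a new reading comes with each control period).
- get_image(name): name is "side" or "top"; returns the picture (480x640x3 uint8, red, green, blue); there is no depth.
- get_calibration(name): a dict with "camera_matrix" (3x3 intrinsics, pixels), "k1" (the pictures are not rectified: a ray, as slopes to the right and down, at radius r is drawn at 1 + k1 r^2 times it, then the intrinsics apply), "cam_to_world" (4x4, takes a point from camera to world coordinates). Camera axes: x right, y down, z forward; pixel columns grow to the right and rows downward; lengths in mm; the calibration is good to about 2 mm. A picture is of the moment at which its call begins. get_calibration takes no time and is no camera call.
- job_done(): hands the job in; it is judged then, once.
The state is a dict: "clock": time; "joints": joint angles; "joint_vel": joint speeds; "joint_efforts": joint torques, N m; "position": TCP position; "ee_rot": TCP orientation; "contact_force": force on the tool from outside, world axes, zero at the start; "wrist_torque": the same for the moment, N m; "gripper_width": finger opening in mm; "grasp_force": force on a finger pad.
Only numpy, scipy, OpenCV 4.12 (cv2) and the standard library are available. Lean on these libraries where they do the work, as an engineer would, in place of code of your own. Each camera call takes 0.05 s, during which the arm holds its last target. There are 200 camera calls.

## Task

The small bench camera looks at a swivel mirror and should see the ring target in it, but a film box stands in the way: lift the box out, and set it down flat on the bench well clear of both sight lines (camera to mirror, mirror to target). Then take the upright pin on the mirror's lever between the fingers, swing the sprung mirror until the camera sees the target in the middle of the mirror, and finish while still holding the pin with the mirror still at that angle, since the spring turns it back if let go. The little pointer under the mirror turns with it and shows where the camera's view goes; leave the flask, tape roll, weight and beaker alone.

Things in the scene. Friction and masses are not known exactly. Their poses are not given: they have to be found in the camera images.
- station: Fixed aluminium base plate, 8 mm thick, carrying the mirror's pivot and, on an arm, the small grey bench camera. Origin on the bench under the mirror's vertical pivot axis. The camera looks level at the pivot axis; in this frame it lies 105 degrees anticlockwise (from above) from +x. The target stands roughly along -x.
- lens (a point): Front of the camera's lens, black barrel 26 mm across, 150 mm from the pivot axis and 42 mm above the bench; the camera (36 mm wide, top 60 mm above the bench) stands behind it.
- mirror: The mirror; origin at the centre of its reflecting face (54 x 40 mm glass in a 60 x 46 mm black frame, upright, top 65 mm above the bench), on the pivot axis, 42 mm up. +x is the mirror's normal, out of the glass; z is up. To show the camera the target, +x must halve the level angle between the directions to lens and target.
- pointer (a joint): Turn of the pointer under the mirror, rad: always twice the mirror's own turn. 0 at the mirror's rest stop, growing as the mirror turns anticlockwise from above, to 2.4 (mirror 1.2). At 0 the mirror's normal is 110 degrees anticlockwise from the station's +x. A spring turns the mirror back: 0.1 N m at rest plus 0.30 N m per rad of mirror (2 to 4 N at the pin); mirror angles needed: 0.3 to 0.75.
- handle (a point): Steel pin, upright, 14 mm across, 56 mm tall, at the end of a lever behind the mirror: 95 mm from the pivot axis, straight opposite to the mirror's normal. This point is on the pin's axis, 65 mm above the bench, 24 mm below its top; the lever's upper side is 32 mm above the bench. It turns with the mirror.
- sight_line (a point): Point on the pivot axis 42 mm above the bench, of the small steel pointer (36 mm long, on the base plate under the mirror, 12 mm above the bench) that is geared to turn twice as far as the mirror: its +x, the way the pointer points, runs along the camera's line of sight after the mirror (level), y across it, z up.
- target_mid (a point): Centre of the target, 42 mm above the bench: white upright plate 50 x 50 mm, 4 mm thick, with a black ring and dot on its front, on a round foot; fixed, 0.24 to 0.35 m from the mirror and facing it roughly. -x points out of its front.
- film_box_mid (a point): Centre, 26.5 mm up, of the cardboard film box, 53 (x) x 118 (y) x 53 (z) mm, about 0.18 kg, loose; it stands across the way between the mirror and the target.
- conical_flask: Glass conical flask, 64 mm across, 102 mm tall; origin at its underside. Bystander.
- tape_roll: Roll of tape lying flat, 62 mm across, 18 mm high; origin at its underside. Bystander.
- weight_200: Steel knob weight, 36 mm across, 56 mm tall; origin at its underside. Bystander.
- beaker_100: Glass beaker, 54 x 58 mm, 70 mm tall; origin at its underside. Bystander.
There are look-alikes about, which are no part of the job. What is shaped like the part that bears film_box_mid but blue or yellow is not meant.

How it is judged:
By the outcome, as a careful person would: the job done as asked, in the order asked, and still so for the second after the job is handed in, while the arm keeps its last pose, push and grip.
It also fails if it takes over 51 s, if anything falls off the work surface, if the arm or the gripper's body presses on something with over 40 N, if the wrist force passes 120 N, or if a joint passes its speed limit or range.

## Working session

There is one attempt and no reset: what is moved stays moved. The work goes in short steps, Python scripts to look and compute and a tool call to move; the robot and the scene stay as the last step left them, time stands still between calls to the robot, and variables do not carry over. Pictures are saved under pics/ and viewed, at most 10 in all, crops included, and the job is handed in when it is done.

Besides the shell and the picture viewer there is one more tool, called after ">>>" as name(argument=value, ...) on one line, values as JSON. arm_command: Moves the arm, as the interface text tells. Its arguments: {"type":"object","properties":{"steps":{"type":"array","items":{"type":"number"}},"grip":{"type":"number"}},"required":["steps"]}

```bash
mkdir -p pics; ls; cat > h.py <<'E'
from bench import *
import numpy as np, cv2
def ray(cam,u,v):
    c=get_calibration(cam);K=np.array(c["camera_matrix"]);T=np.array(c["cam_to_world"])
    d=np.array([(u-K[0,2])/K[0,0],(v-K[1,2])/K[1,1]]);s=d.copy()
    for _ in range(20): s=d/(1+c["k1"]*(s@s))
    return T[:3,3],T[:3,:3]@np.array([s[0],s[1],1])
def onz(cam,u,v,z):
    o,d=ray(cam,u,v);return o+d*(z-o[2])/d[2]
def proj(cam,p):
    c=get_calibration(cam);K=np.array(c["camera_matrix"]);T=np.array(c["cam_to_world"])
    q=T[:3,:3].T@(np.array(p,float)-T[:3,3]);s=q[:2]/q[2];s=s*(1+c["k1"]*(s@s))
    return K[:2,:2]@s+K[:2,2]
def snap(cam,name):
    im=np.array(get_image(cam))[:,:,::-1].copy();cv2.imwrite("pics/"+name,im);return im
E
python3 - <<'E'
from h import *
snap("top","t0.png");snap("side","s0.png")
for c in("top","side"):
    k=get_calibration(c);print(c,k["k1"],np.round(k["camera_matrix"],1).tolist(),np.round(k["cam_to_world"],3).tolist())
s=read_state();print(s)
E
```

```text
pics
top -0.1031566003753534 [[486.5, 0.0, 320.0], [0.0, 486.5, 232.5], [0.0, 0.0, 1.0]] [[-0.026, -0.98, 0.199, 311.029], [-1.0, 0.025, -0.011, 19.386], [0.006, -0.199, -0.98, 1423.385], [0.0, 0.0, 0.0, 1.0]]
side 0.06543138634486292 [[575.7, 0.0, 323.5], [0.0, 575.7, 236.7], [0.0, 0.0, 1.0]] [[-0.925, -0.209, 0.316, 185.539], [-0.379, 0.528, -0.76, 1002.816], [-0.008, -0.823, -0.567, 839.663], [0.0, 0.0, 0.0, 1.0]]
{'clock': 0.1, 'joints': array([-1.04638974e+00,  3.85455849e-01,  6.77798899e-03, -3.98474753e-04,
       -1.19399256e+00, -2.58605649e-01]), 'joint_vel': array([ 0.00052824, -0.00206553,  0.00333095,  0.00297313, -0.00087043,
        0.00053454]), 'joint_efforts': array([ 1.12576558e-04, -3.93319952e+01,  1.88929063e+01,  4.19797540e+00,
       -2.58869928e-03,  7.28327393e-06]), 'position': array([ 164.05538126, -602.55612304,  230.35682771]), 'ee_rot': array([-1.32436691e-01,  9.91191006e-01,  9.36811293e-04, -1.86380621e-04]), 'contact_force': array([-0.48385969,  0.40720011, -0.06655571]), 'wrist_torque': array([0.01385666, 0.07376684, 0.06093396]), 'grasp_force': 0.0, 'gripper_width': 85.49274627564341}
```

View pics/t0.png

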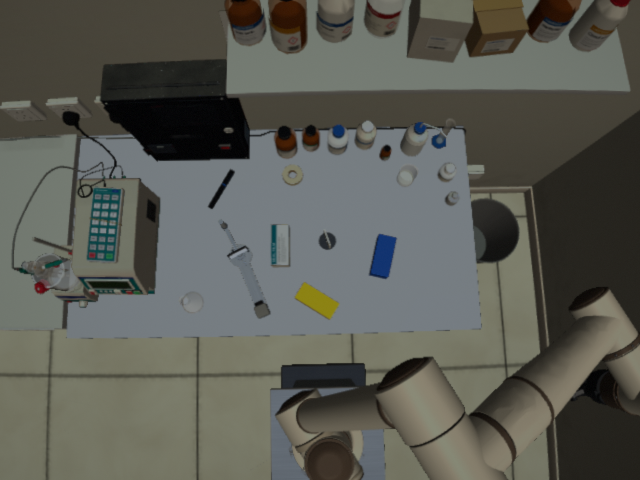

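View pics/s0.png

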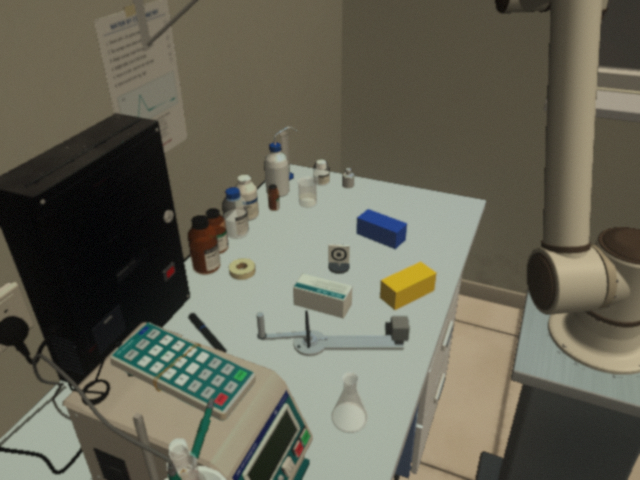

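The top view shows the bench camera at about (262,310), the mirror at (240,254), the pin at (223,226), the white/teal film box at (280,245) and the target at (327,240). The yellow box (317,300) and blue box (383,256) are the look-alikes. The side view agrees: pin (261,325), mirror (308,330), box (323,295), target (339,257).

```bash
python3 - <<'E'
import cv2,numpy as np
a=cv2.imread("pics/t0.png")[205:325,205:345];b=cv2.imread("pics/s0.png")[235:360,245:420]
cv2.imwrite("pics/t0c.png",cv2.resize(a,(700,600),interpolation=cv2.INTER_CUBIC))
cv2.imwrite("pics/s0c.png",cv2.resize(b,(700,500),interpolation=cv2.INTER_CUBIC))
E
```

```text
(no output)
```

View pics/t0c.png

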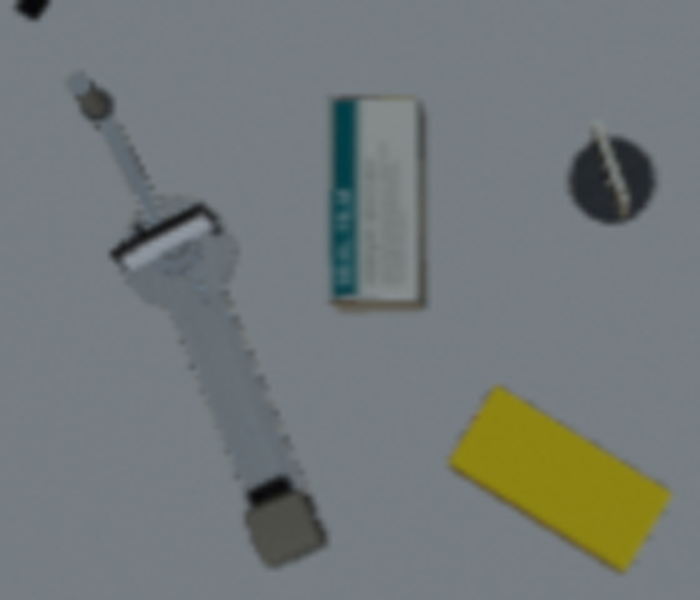

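View pics/s0c.png

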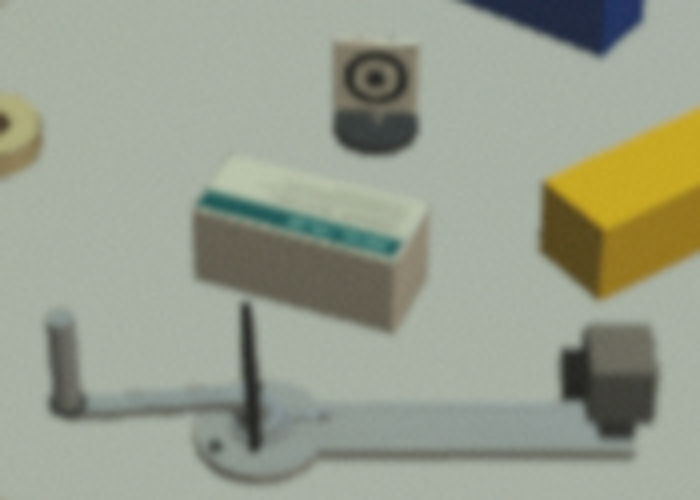

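The top crop shows the box top with corners at crop (332,98), (420,98), (418,300) and (330,298). It also shows the pin top at (77,82), the lens barrel at (268,487) and the target foot at (612,180). The side crop has the pin top at (60,318) and the ring dot at (376,77).

```bash
cat > m.py <<'E'
from h import *
T=lambda u,v,z:onz("top",(u+.5)/5-.5+205,(v+.5)/5-.5+205,z)
S=lambda u,v,z:onz("side",(u+.5)/4-.5+245,(v+.5)/4-.5+235,z)
def tri(a,b):
    o1,d1=ray("top",(a[0]+.5)/5-.5+205,(a[1]+.5)/5-.5+205);o2,d2=ray("side",(b[0]+.5)/4-.5+245,(b[1]+.5)/4-.5+235)
    t=np.linalg.lstsq(np.c_[d1,-d2],o2-o1,rcond=None)[0];p,q=o1+d1*t[0],o2+d2*t[1];return (p+q)/2,np.linalg.norm(p-q)
E
python3 - <<'E'
from m import *
np.set_printoptions(precision=1,suppress=True)
print("pin top",T(77,82,89),S(60,318,89),tri((77,82),(60,318)))
print("pin foot T",T(97,104,32),"S",S(67,402,32))
c=[T(u,v,53) for u,v in((332,98),(420,98),(418,300),(330,298))];print("box T",np.array(c),np.mean(c,0),[np.linalg.norm(c[i]-c[i-1]) for i in range(4)])
c=[S(u,v,53) for u,v in((236,157),(427,207),(396,254),(196,206))];print("box S",np.array(c),np.mean(c,0))
print("target foot T",T(612,180,4),"S",S(376,130,4),"ring S",S(376,77,42),"plate top T",T(597,125,67),T(628,208,67),"S",S(335,41,67),S(417,41,67))
print("mirror top T",T(113,255,65),T(208,208,65),"S",S(246,304,65))
print("lens T",T(268,490,55),"cam top",[T(u,v,60) for u,v in((247,515),(305,490),(327,540),(272,566))])
print("base disc T",T(182,253,8),"S",S(255,430,8))
im=cv2.imread("pics/t0.png")
for n,p in(("flask",(192,302)),("tape",(292,175)),("beaker",(406,177)),("wt",(453,199)),("yellow",(317,300)),("blue",(383,256)),("black pen",(222,188))): print(n,onz("top",*p,20))
for p in ((72,335),(480,328),(466,130),(90,135)): print("bench",onz("top",*p,0))
E
```

```text
pin top [621.9 285.6  89. ] [618.6 285.   89. ] (array([620.3, 285. ,  89. ]), np.float64(3.2138426506353546))
pin foot T [621.6 284.9  32. ] S [619.8 283.7  32. ]
box T [[617.  144.7  53. ]
 [615.7  93.9  53. ]
 [498.4  96.7  53. ]
 [500.7 146.6  53. ]] [557.9 120.5  53. ] [np.float64(116.27774824086505), np.float64(50.821429188589455), np.float64(117.37051671427265), np.float64(50.030070489441)]
box S [[609.9  98.5  53. ]
 [497.5 100.1  53. ]
 [499.4 142.1  53. ]
 [612.7 145.   53. ]] [554.9 121.4  53. ]
target foot T [573.9 -16.7   4. ] S [569.5 -12.1   4. ] ring S [570.2 -13.3  42. ] plate top T [594.3  -7.5  67. ] [545.9 -23.6  67. ] S [592.9  -5.6  67. ] [548.7 -23.1  67. ]
mirror top T [526.5 268.4  65. ] [552.2 214.5  65. ] S [550.8 218.6  65. ]
lens T [393.  182.1  55. ] cam top [array([379.1, 193.3,  60. ]), array([392.2, 160.8,  60. ]), array([364.3, 148.8,  60. ]), array([350.6, 179.5,  60. ])]
base disc T [535.8 238.    8. ] S [535.8 245.1   8. ]
flask [400.7 377.9  20. ]
tape [775.   83.5  20. ]
beaker [ 760.7 -261.5   20. ]
wt [ 688.6 -400.    20. ]
yellow [398.4  17.4  20. ]
blue [ 521.  -178.6   20. ]
black pen [739.8 295.   20. ]
bench [309.8 742.7   0. ]
bench [ 303.5 -456.2    0. ]
bench [ 919.7 -468.3    0. ]
bench [936.4 730.5   0. ]
```

```bash
cat > go.py <<'E'
import sys
from h import *
from scipy.spatial.transform import Rotation as R
# go.py x y z [tool-y angle deg] : shift in present tool axes (mm), roll needed after it
def delta(p,ang=None):
    s=read_state();r=R.from_quat(s["ee_rot"]);m=r.as_matrix()
    d=r.inv().apply(np.array(p)-s["position"]);a=np.degrees(np.arctan2(m[1,1],m[0,1]))
    roll=None if ang is None else np.radians((a-ang+90)%180-90)
    print("t",round(s["clock"],2),"pos",np.round(s["position"],1),"yang",round(a,2),"tilt",np.round(m[:,2],3),"shift",np.round(d,1),"roll",roll,"w",round(s["gripper_width"],1),"gf",round(s["grasp_force"],1),"F",np.round(s["contact_force"],1),"j",np.round(s["joints"],2))
if __name__=="__main__":
    a=list(map(float,sys.argv[1:]));delta(a[:3],a[3] if len(a)>3 else None)
E
python3 go.py 556.5 121 150 89.5
```

```text
t 0.1 pos [ 164.1 -602.6  230.4] yang 105.22 tilt [-0.001  0.002 -1.   ] shift [-568.7  595.    81.4] roll 0.2743805014013823 w 85.5 gf 0.0 F [-0.5  0.4 -0.1] j [-1.05  0.39  0.01 -0.   -1.19 -0.26]
```

>>> arm_command(steps=[-0.0315, 0.033, 0, 0, -0.0315, 0.033, 0, 0, -0.0315, 0.033, 0, 0, -0.0315, 0.033, 0, 0, -0.0315, 0.033, 0, 0, -0.0315, 0.033, 0, 0, -0.0315, 0.033, 0, 0, -0.0315, 0.033, 0, 0, -0.0315, 0.033, 0, 0, -0.0315, 0.033, 0, 0, -0.0315, 0.033, 0, 0, -0.0315, 0.033, 0, 0, -0.0315, 0.033, 0, 0, -0.0315, 0.033, 0, 0, -0.0315, 0.033, 0, 0, -0.0315, 0.033, 0, 0, -0.0315, 0.033, 0, 0, -0.0315, 0.033, 0, 0, 0, 0, 0.02, 0.135, 0, 0, 0.02, 0.135], grip=0.085)

```text
clock: 2.6
position: [555.1, 119.7, 190.1]
ee_rot: [0.004, 1.0, -0.0, -0.001]
contact_force: [-0.4, -0.6, -0.2]
gripper_width: 85.0
grasp_force: 0.0
```

```bash
python3 go.py 556.5 121 10 89.5
```

```text
t 2.6 pos [555.1 119.7 190.1] yang 89.55 tilt [-0.001 -0.    -1.   ] shift [ -1.6   1.3 180.1] roll 0.0009039526767176836 w 85.0 gf 0.0 F [-0.4 -0.6 -0.2] j [ 0.5   0.32 -0.2  -0.   -1.05 -2.08]
```

>>> arm_command(steps=[-0.0016, 0.0013, 0.03, 0, 0, 0, 0.03, 0, 0, 0, 0.03, 0, 0, 0, 0.03, 0, 0, 0, 0.02, 0, 0, 0, 0.015, 0, 0, 0, 0.015, 0, 0, 0, 0.01, 0, 0, 0, 0, 0])

```text
clock: 3.72
position: [556.5, 120.1, 10.7]
ee_rot: [0.002, 1.0, -0.0, -0.001]
contact_force: [0.2, 0.6, 0.8]
gripper_width: 84.7
grasp_force: 0.0
```

>>> arm_command(steps=[0, 0, 0, 0, 0, 0, 0, 0, 0, 0, 0, 0, 0, 0, 0, 0, 0, 0, 0, 0, 0, 0, 0, 0, 0, 0, 0, 0, 0, 0, 0, 0], grip=0.04)

```text
clock: 4.72
position: [557.6, 120.8, 12.2]
ee_rot: [0.002, 1.0, 0.0, 0.001]
contact_force: [-0.7, 0.8, 5.6]
gripper_width: 51.6
grasp_force: 64.1
```

```bash
python3 go.py 680 -110 120 89.5
```

```text
t 4.72 pos [557.6 120.8  12.2] yang 89.78 tilt [ 0.002  0.001 -1.   ] shift [-123.5 -230.2 -107.7] roll 0.004803715524136913 w 51.6 gf 64.1 F [-0.7  0.8  5.6] j [ 0.5   0.54 -0.38  0.   -0.65 -2.07]
```

>>> arm_command(steps=[0, 0, -0.01, 0, 0, 0, -0.02, 0, 0, 0, -0.03, 0, 0, 0, -0.03, 0, 0, 0, -0.03, 0, -0.0125, -0.023, 0, 0, -0.0125, -0.023, 0, 0, -0.0125, -0.023, 0, 0, -0.0125, -0.023, 0, 0, -0.0125, -0.023, 0, 0, -0.0125, -0.023, 0, 0, -0.0125, -0.023, 0, 0, -0.0125, -0.023, 0, 0, -0.0125, -0.023, 0, 0, -0.0125, -0.023, 0, 0, 0, 0, 0, 0, 0, 0, 0, 0])

```text
clock: 6.85
position: [679.9, -110.0, 130.5]
ee_rot: [0.002, 1.0, 0.0, -0.001]
contact_force: [0.3, -0.4, -2.9]
gripper_width: 51.8
grasp_force: 63.5
```

```bash
python3 go.py 680 -110 13 89.5; python3 -c "
from h import *
snap('top','t1.png')"
```

```text
t 6.85 pos [ 679.9 -110.   130.5] yang 89.73 tilt [-0.002  0.    -1.   ] shift [ -0.3  -0.  117.5] roll 0.0040239973811644495 w 51.8 gf 63.5 F [ 0.3 -0.4 -2.9] j [ 0.07  0.57  0.05 -0.   -1.06 -1.65]
```

View pics/t1.png

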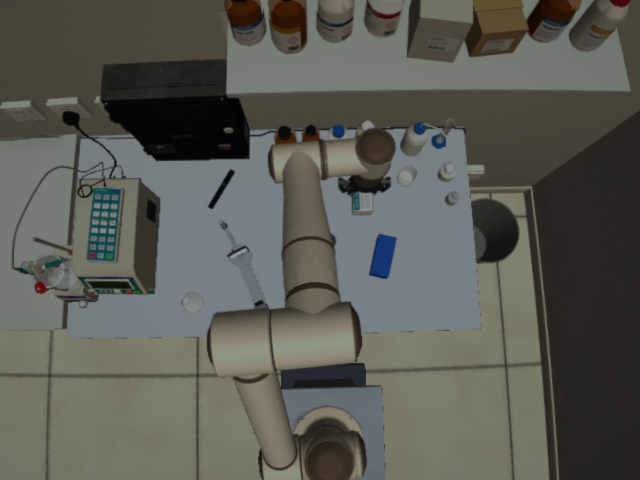

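The box is held at (362,200) over a free patch of bench, clear of the blue box and the beaker. I'll lower it there.

>>> arm_command(steps=[0, 0, 0.025, 0, 0, 0, 0.025, 0, 0, 0, 0.025, 0, 0, 0, 0.02, 0, 0, 0, 0.01, 0, 0, 0, 0.006, 0, 0, 0, 0.004, 0, 0, 0, 0.002, 0, 0, 0, 0.0005, 0, 0, 0, 0, 0])

```text
clock: 8.15
position: [681.1, -110.2, 14.2]
ee_rot: [0.002, 1.0, -0.0, 0.0]
contact_force: [-0.1, -0.0, -2.3]
gripper_width: 51.5
grasp_force: 63.5
```

```bash
python3 go.py 680 -110 12.2 89.5
```

```text
t 8.15 pos [ 681.1 -110.2   14.2] yang 89.76 tilt [ 0.001 -0.    -1.   ] shift [1.1 0.2 2. ] roll 0.004521563838108385 w 51.5 gf 63.5 F [-0.1 -0.  -2.3] j [ 0.07  0.69 -0.05  0.   -0.83 -1.65]
```

>>> arm_command(steps=[0, 0, 0.001, 0, 0, 0, 0.001, 0, 0, 0, 0, 0])

```text
clock: 8.52
position: [681.0, -110.2, 12.3]
ee_rot: [0.002, 1.0, -0.0, 0.0]
contact_force: [-1.0, -0.7, 1.6]
gripper_width: 51.7
grasp_force: 63.6
```

>>> arm_command(steps=[0, 0, 0, 0, 0, 0, 0, 0, 0, 0, 0, 0, 0, 0, 0, 0, 0, 0, -0.01, 0, 0, 0, -0.03, 0, 0, 0, -0.05, 0, 0, 0, -0.05, 0, 0, 0, 0, 0], grip=0.085)

```text
clock: 9.65
position: [684.1, -110.4, 158.9]
ee_rot: [0.002, 1.0, -0.0, 0.006]
contact_force: [0.5, -0.0, -0.2]
gripper_width: 85.0
grasp_force: 0.0
```

```bash
python3 go.py 620.5 285 150 118
```

```text
t 9.65 pos [ 684.1 -110.4  158.9] yang 89.81 tilt [ 0.012 -0.001 -1.   ] shift [ 65.  395.2   7.8] roll -0.49209328081764386 w 85.0 gf 0.0 F [ 0.5 -0.  -0.2] j [ 0.07  0.54  0.08  0.   -1.1  -1.65]
```

>>> arm_command(steps=[0.0046, 0.0304, 0, 0, 0.0046, 0.0304, 0, 0, 0.0046, 0.0304, 0, 0, 0.0046, 0.0304, 0, 0, 0.0046, 0.0304, 0, 0, 0.0046, 0.0304, 0, 0, 0.0046, 0.0304, 0, 0, 0.0046, 0.0304, 0, 0, 0.0046, 0.0304, 0, 0, 0.0046, 0.0304, 0, 0, 0.0046, 0.0304, 0, 0, 0.0046, 0.0304, 0, 0, 0.0046, 0.0304, 0, 0, 0, 0, 0, -0.164, 0, 0, 0, -0.164, 0, 0, 0, -0.164, 0, 0, 0, 0, 0, 0, 0, 0])

```text
clock: 11.9
position: [622.6, 285.1, 151.6]
ee_rot: [-0.24, 0.971, -0.0, -0.0]
contact_force: [0.7, 0.1, 0.3]
gripper_width: 85.1
grasp_force: 0.0
```

```bash
python3 go.py 620.5 285 46 118; python3 - <<'E'
from h import *
t=snap('top','t2.png');s=snap('side','s2.png')
a=cv2.resize(t[130:330,190:400],(630,600),interpolation=cv2.INTER_CUBIC);cv2.imwrite('pics/t2c.png',a)
E
```

```text
t 11.9 pos [622.6 285.1 151.6] yang 117.81 tilt [-0. -0. -1.] shift [  1.9   0.9 105.6] roll -0.003341291603879302 w 85.1 gf 0.0 F [0.7 0.1 0.3] j [ 0.66  0.54  0.06 -0.   -1.09 -1.75]
```

View pics/s2.png

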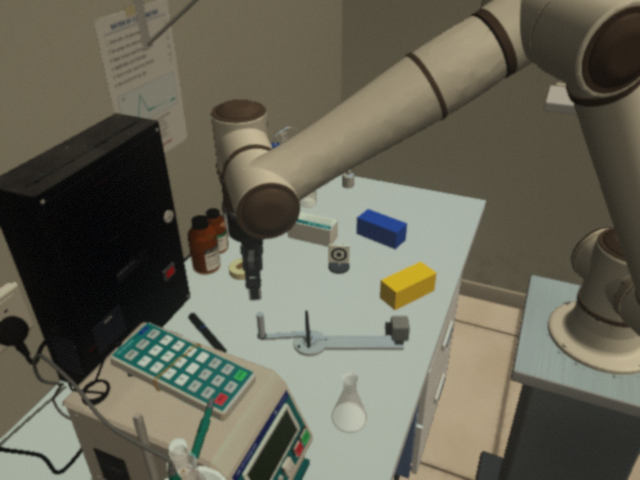

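The side view shows the film box set flat at (313,228), away from the mirror and target. The gripper (254,290) stands above the pin (261,325), so I'll descend.

>>> arm_command(steps=[0.0019, 0.0009, 0.02, 0, 0, 0, 0.025, 0, 0, 0, 0.02, 0, 0, 0, 0.015, 0, 0, 0, 0.012, 0, 0, 0, 0.0085, 0, 0, 0, 0.005, 0, 0, 0, 0, 0])

```text
clock: 13.0
position: [620.7, 285.2, 46.2]
ee_rot: [-0.241, 0.97, -0.0, -0.0]
contact_force: [0.3, -0.1, -0.3]
gripper_width: 84.4
grasp_force: 0.0
```

>>> arm_command(steps=[0, 0, 0, 0, 0, 0, 0, 0, 0, 0, 0, 0, 0, 0, 0, 0, 0, 0, 0, 0, 0, 0, 0, 0, 0, 0, 0, 0, 0, 0, 0, 0, 0, 0, 0, 0, 0, 0, 0, 0], grip=0.005)

```text
clock: 14.25
position: [620.6, 285.5, 46.6]
ee_rot: [-0.242, 0.97, 0.0, 0.0]
contact_force: [-3.8, 2.4, 4.0]
gripper_width: 12.5
grasp_force: 58.5
```

```bash
python3 go.py 620.5 285 46 118
```

```text
t 14.25 pos [620.6 285.5  46.6] yang 117.95 tilt [ 0.  0. -1.] shift [ 0.3 -0.4  0.6] roll -0.0007870356382142518 w 12.5 gf 58.5 F [-3.8  2.4  4. ] j [ 0.67  0.64 -0.05 -0.   -0.88 -1.75]
```

>>> arm_command(steps=[0.0001, 0.0033, 0, -0.035, 0.0001, 0.0034, 0, -0.035, 0, 0.0033, 0, -0.035, 0.0001, 0.0034, 0, -0.035, 0, 0.0033, 0, -0.035, 0.0001, 0.0034, 0, -0.036, 0, 0.0033, 0, -0.035, 0.0001, 0.0034, 0, -0.035, 0.0001, 0.0033, 0, -0.035, 0.0001, 0.0034, 0, -0.035, 0, 0.0033, 0, -0.035, 0.0001, 0.0034, 0, -0.035, 0, 0.0033, 0, -0.035, 0.0001, 0.0034, 0, -0.036, 0, 0.0033, 0, -0.035, 0.0001, 0.0034, 0, -0.035, 0, 0, 0, 0, 0, 0, 0, 0])

```text
clock: 16.5
position: [584.3, 324.3, 46.6]
ee_rot: [-0.502, 0.865, 0.0, 0.001]
contact_force: [4.3, 2.5, 2.3]
gripper_width: 12.5
grasp_force: 58.6
```

```bash
python3 go.py 584.1 323 46 150.3; python3 - <<'E'
from h import *
t=np.mean([np.array(get_image("top"),float) for _ in range(5)],0)[:,:,::-1].astype('uint8')
s=np.mean([np.array(get_image("side"),float) for _ in range(5)],0)[:,:,::-1].astype('uint8')
cv2.imwrite("pics/t3.png",t);cv2.imwrite("pics/s3.png",s)
cv2.imwrite("pics/t3c.png",cv2.resize(t[205:325,205:345],(700,600),interpolation=cv2.INTER_CUBIC))
cv2.imwrite("pics/s3c.png",cv2.resize(s[235:360,245:420],(700,500),interpolation=cv2.INTER_CUBIC))
E
```

```text
t 16.5 pos [584.3 324.3  46.6] yang 150.24 tilt [ 0.002  0.002 -1.   ] shift [ 1.2 -0.5  0.6] roll -0.0010714220770380325 w 12.5 gf 58.6 F [4.3 2.5 2.3] j [ 0.75  0.62 -0.09 -0.   -0.86 -1.27]
```

View pics/t3c.png

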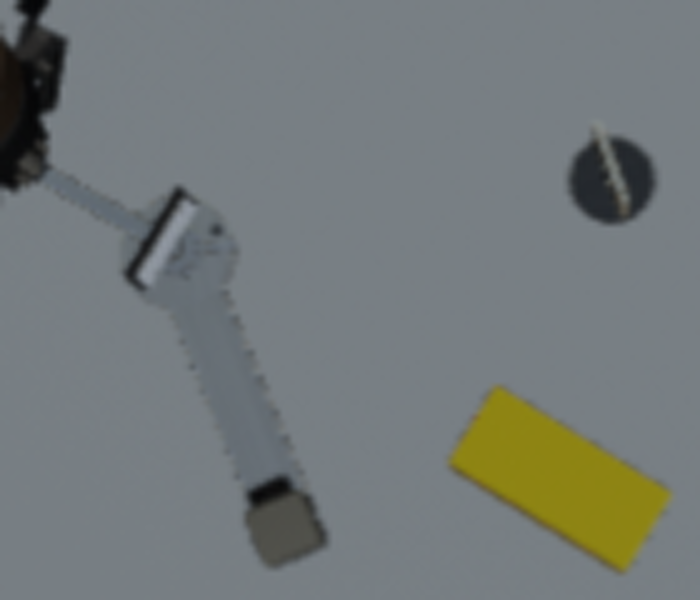

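View pics/s3c.png

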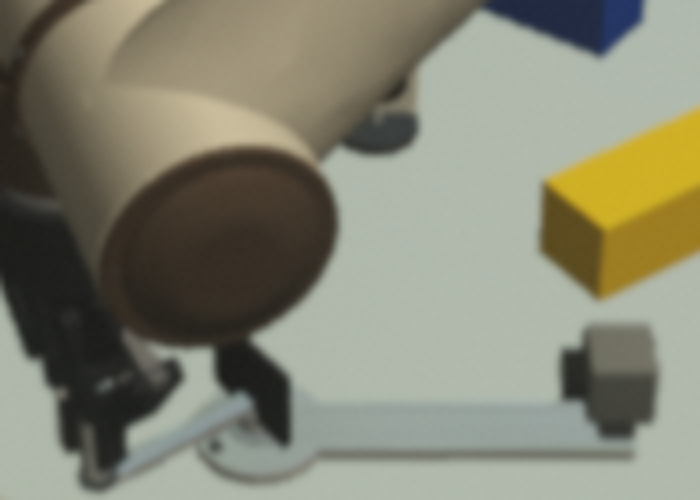

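The top crop shows the mirror turned, with its back edge running from (128,272) to (180,190), and the gripper holding the pin at about (30,165). In the side crop the arm partly hides the target, but the pin is held at (95,470). I'll refine with averaged, contrast-stretched views of the station.

```bash
python3 - <<'E'
from h import *
t=np.mean([np.array(get_image("top"),float) for _ in range(24)],0)[:,:,::-1]
np.save("t3avg.npy",t)
c=t[232:324,218:273]   # 92 x 55
c=cv2.resize(c[:62],None,fx=9.6,fy=9.6,interpolation=cv2.INTER_CUBIC)
g=np.clip((c-60)*255/110,0,255).astype('uint8')
cv2.imwrite("pics/t3z.png",g);print(g.shape,c.min(),c.max())
# line fit by pixels: yellow as scale check
E
python3 go.py 584.1 323 46 150.3
```

```text
(595, 528, 3) 25.756922864375817 161.9592330464885
t 18.2 pos [584.3 324.3  46.6] yang 150.23 tilt [ 0.002  0.002 -1.   ] shift [ 1.2 -0.5  0.6] roll -0.0012628707321231322 w 12.3 gf 58.6 F [4.6 3.4 2.7] j [ 0.75  0.62 -0.09 -0.   -0.86 -1.27]
```

View pics/t3z.png

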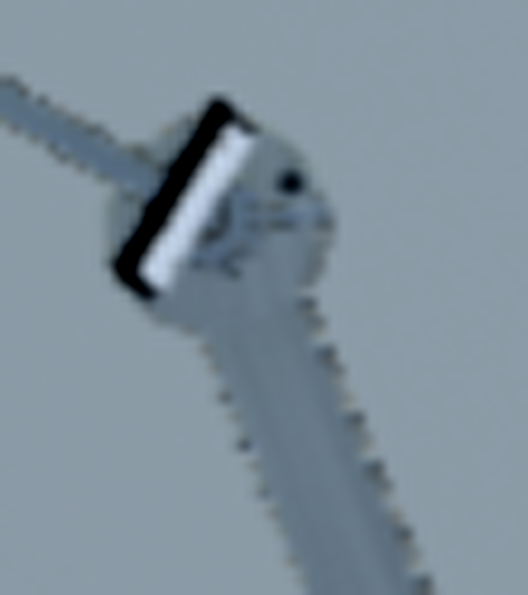

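The zoom shows the pointer on the disc running from about (250,218) to its tip at (322,212). The mirror frame's back edge runs from (115,265) to (215,100), the disc spans roughly x 107–335, and the camera arm's edges run down to (305,590) and (430,585).

```bash
cat > z.py <<'E'
from h import *
np.set_printoptions(precision=2,suppress=True)
t=np.load("t3avg.npy");g=t.mean(2)
def ang(a,b): d=b-a;return np.degrees(np.arctan2(d[1],d[0]))%360
def fit(pts): # line through world pts
    p=np.array(pts)[:,:2];m=p.mean(0);return m,np.linalg.svd(p-m)[2][0]
def A(d): return np.degrees(np.arctan2(d[1],d[0]))%180
W=lambda u,v,z:onz("top",u,v,z)
# arm edges (z=8): per row extremal gradient near the guessed edges
Z=lambda x,y:((x+.5)/9.6-.5+218,(y+.5)/9.6-.5+232)
E
python3 - <<'E'
from z import *
# mirror: silvery strip (glass reflecting) & black frame
sub=g[236:266,226:250]
m=np.zeros_like(g);m[236:266,226:250]=np.clip(90-sub,0,60)   # dark weight
m[248:254,246:252]=0
v,u=np.nonzero(m>0);w=m[v,u]
p=np.array([W(a,b,65)[:2] for a,b in zip(u,v)]);c=(p*w[:,None]).sum(0)/w.sum()
e,V=np.linalg.eigh(((p-c).T*w)@(p-c)/w.sum());print("frame dark centroid",c,"edge angle",A(V[:,1]),np.sqrt(e))
b=np.clip(t[:,:,0]-135,0,None)*0;b[240:264,230:246]=np.clip(g[240:264,230:246]-135,0,None)
v,u=np.nonzero(b>0);w=b[v,u];p=np.array([W(a,q,55)[:2] for a,q in zip(u,v)]);c=(p*w[:,None]).sum(0)/w.sum()
e,V=np.linalg.eigh(((p-c).T*w)@(p-c)/w.sum());print("glass bright",len(w),c,A(V[:,1]),np.sqrt(e))
# pointer: edges
pt=[[Z(x,y) for x,y in L] for L in(((245,213),(315,205)),((255,223),(318,220)),((250,218),(322,212.5)))]
for L in pt: print("pointer",W(*L[0],12),W(*L[1],12),ang(W(*L[0],12),W(*L[1],12)))
# arm
def col(vs,lo,hi):
    out=[]
    for v in vs:
        r=np.gradient(cv2.GaussianBlur(g,(0,0),0.8)[v]);out.append(v)
    return out
Lf=[W(*Z(x,y),8) for x,y in((207,350),(252,468),(300,585))];Rt=[W(*Z(x,y),8) for x,y in((313,305),(365,430),(428,585))]
print("arm edges",ang(Lf[0],Lf[2]),ang(Rt[0],Rt[2]),"widths")
ml=[(a+b)/2 for a,b in zip(Lf,Rt)];print("mid",ml)
D=[W(*Z(x,y),8)[:2] for x,y in((107,215),(335,215),(160,125),(275,135),(310,160),(330,255),(150,310),(190,332))]
D=np.array(D);s=np.linalg.lstsq(np.c_[2*D,np.ones(len(D))],(D**2).sum(1),rcond=None)[0];print("disc",s[:2],np.sqrt(s[2]+s[:2]@s[:2]))
print("screw",W(*Z(290,181),8))
for P in((536.6,240.4),s[:2]): print("target dir",P,[ang(np.array(P),np.array(q)) for q in((570.1,-15.5),(571,-14.5))],"cam dir",[ang(np.array(P),np.array(q)) for q in((371.5,170.6),(393,182.1))])
# refined camera body centroid in top view (grey vs bench), lens
print("tip px", Z(322,212.5))
E
```

```text
frame dark centroid [536.91 245.73] edge angle 150.68026575536845 [ 2.56 17.7 ]
glass bright 43 [534.28 239.63] 148.39675399093667 [ 1.58 13.88]
pointer [539.33 231.28  12.  ] [541.3  209.77  12.  ] 275.20984986776216
pointer [536.16 228.19  12.  ] [536.63 208.85  12.  ] 271.3713863704963
pointer [537.75 229.74  12.  ] [538.92 207.62  12.  ] 273.03054800006794
arm edges 201.5134468246969 201.98228375330916 widths
mid [array([504.45, 227.15,   8.  ]), array([466.86, 212.29,   8.  ]), array([425.18, 195.5 ,   8.  ])]
disc [536.82 239.82] 34.61511906036561
screw [549.6  218.03   8.  ]
target dir (536.6, 240.4) [np.float64(277.45820763889776), np.float64(277.6859090810333)] cam dir [np.float64(202.9173813419198), np.float64(202.09660439645683)]
target dir [536.82 239.82] [np.float64(277.4268783569366), np.float64(277.65500529189245)] cam dir [np.float64(202.7207017000508), np.float64(201.86903566550623)]
tip px (251.09375, 253.6875)
```

```bash
python3 - <<'E'
from z import *
print(np.round(g[248:262,240:256]).astype(int))
g0=cv2.imread("pics/t0.png").astype(float).mean(2)
def frame(g,box,ex=None,z=65,th=90):
    v0,v1,u0,u1=box;m=np.zeros_like(g);m[v0:v1,u0:u1]=np.clip(th-g[v0:v1,u0:u1],0,60)
    if ex:m[ex[0]:ex[1],ex[2]:ex[3]]=0
    v,u=np.nonzero(m>0);w=m[v,u];p=np.array([W(a,b,z)[:2] for a,b in zip(u,v)]);c=(p*w[:,None]).sum(0)/w.sum()
    e,V=np.linalg.eigh(((p-c).T*w)@(p-c)/w.sum());return c,A(V[:,1]),np.sqrt(e),len(w)
for th in(60,75,90): print(th,frame(g0,(240,262,224,252),(249,255,246,252),th=th),frame(g,(236,266,226,250),(248,254,246,252),th=th))
# top-plate outer corners of frame expected for a turn: back edge
# camera body & lens in top view
def dark(box,th,inv=1):
    v0,v1,u0,u1=box;w=np.clip(inv*(th-g[v0:v1,u0:u1]),0,None);vv,uu=np.mgrid[v0:v1,u0:u1];return (uu*w).sum()/w.sum(),(vv*w).sum()/w.sum()
print(np.round(g[298:322,250:274]).astype(int))
E
```

```text
[[144 148 143 126 112 111 112 110 108 114 125 126 126 126 126 126]
 [148 148 137 115 110 111 111 104  99 111 121 126 126 126 126 126]
 [148 139 118 109 109 111 105  83  68  94 117 125 126 126 126 127]
 [144 125 103 106 108 110 102  77  64  88 113 121 126 126 126 126]
 [127 103 105 106 107 110 109 103  99 108 108 111 124 126 126 126]
 [111  92 104 102  99 105 101 102 110 115 113 111 120 126 126 127]
 [101  88 104 105 104 106 104 104 107 111 111 105 111 125 126 126]
 [ 95  89 104 102  98 102  97  96 100 109 108 100 105 124 126 126]
 [ 85  98 105 105 104 105 110 111 110 111 112 111 114 125 126 126]
 [102 104 103 102 106 110 112 113 112 110 109 108 116 125 126 126]
 [104 100  96 100 106 110 112 113 112 110 107 110 124 126 126 126]
 [100  93 103 109 112 111 112 113 112 110 105 109 125 126 126 126]
 [105 100  95 109 113 111 112 113 112 108 106 115 125 126 126 126]
 [110 110 108 111 113 112 111 113 112 108 110 124 126 126 126 126]]
60 (array([540.73, 242.82]), np.float64(115.8237852049703), array([ 1.63, 15.59]), 41) (array([537.77, 245.67]), np.float64(149.47208107057588), array([ 1.23, 16
[... 2081 characters left out ...]
26 126 126 125 119  96  79  79  79  79  78  78  75  72  73  76  92
  108 121 124 126 126 126]
 [126 126 126 126 126 125 114  87  80  79  79  74  74  76  78  95 108 121
  124 126 126 126 126 126]
 [126 126 126 126 126 126 121 103  85  77  77  80  92 102 109 122 124 126
  126 126 126 126 126 126]
 [126 126 126 126 126 126 125 119 105  95  95 108 121 124 125 126 126 126
  126 126 126 126 126 126]
 [126 126 126 126 126 126 126 126 124 123 123 124 126 126 126 126 126 126
  126 126 126 126 126 126]
 [126 126 126 126 126 126 126 126 126 126 126 126 126 126 126 126 126 126
  126 126 126 126 126 126]
 [126 126 126 126 126 126 126 126 126 126 126 126 126 126 126 126 126 126
  126 126 126 126 126 126]]
```

```bash
python3 - <<'E'
from z import *
from scipy.optimize import least_squares
mid=[]
for v in range(268,297):
    r=g[v];u0=int(round(239+(v-268)*0.43));L=None
    seg=np.arange(225,275);low=r[225:275]<119
    idx=seg[low];a,b=idx.min(),idx.max()
    l=a-1+(r[a-1]-119)/(r[a-1]-r[a]);q=b+(119-r[b])/(r[b+1]-r[b])
    mid.append(W((l+q)/2,v,8)[:2])
    if v%7==2: print(v,round(l,2),round(q,2))
mid=np.array(mid);c,d=fit(mid);print("arm",c,A(d),"resid",np.std((mid-c)@np.array([-d[1],d[0]])))
vv,uu=np.mgrid[300:322,250:274];s=g[300:322,250:274];m=((s>70)&(s<88)&(vv>303));print(m.sum())
body=(s<100);cb=W(uu[m].mean(),vv[m].mean(),60)[:2];print("cam top",cb)
l=(s<45)&(vv<307);cl=W(uu[l].mean(),vv[l].mean(),50)[:2];print("lens",cl)
pin0=np.array([621.8,285.2]);pin1=pin0+np.array([584.3-620.6,324.3-285.5]);disc=np.array([536.82,239.82])
def res(x):
    P=x[:2];f=x[2];e=np.array([np.cos(f),np.sin(f)]);n=np.array([-e[1],e[0]])
    k=f-np.radians(175);q=f-np.radians(175)+x[3]
    return np.r_[(c-P)@n/.5,((c+40*d*np.sign(d@e))-P)@n/.7,(cb-P)@n/.8,(cl-P)@n/1,(disc-P)/1.0,(P+95*np.array([np.cos(k),np.sin(k)])-pin0)/.7,(P+95*np.array([np.cos(q),np.sin(q)])-pin1)/.7]
o=least_squares(res,[537,240,3.53,.56]);x=o.x;print("P",x[:2],"phi",np.degrees(x[2]),"turn",np.degrees(x[3]),o.fun)
for tg in((570.1,-15.5),(571,-14.5)): 
    ps=ang(x[:2],np.array(tg));need=(ps-np.degrees(x[2]))/2-5;print("target dir",ps,"turn needed",need,"sight now",np.degrees(x[2]+2*x[3])+10)
E
```

```text
268 238.23 252.78
275 241.37 255.79
282 244.31 258.63
289 247.43 261.34
296 251.02 263.28
arm [456.07 207.72] 22.325521625328747 resid 0.7517302885844342
139
cam top [369.91 173.98]
lens [392.34 181.79]
P [537.44 241.32] phi 202.242932104806 turn 32.584748803136726 [ 0.6   0.51 -1.34  0.18 -0.62 -1.5   0.14 -0.55 -0.45 -0.78]
target dir 277.24840793985095 turn needed 32.50273791752248 sight now 277.4124297110794
target dir 277.4746852126053 turn needed 32.61587655389967 sight now 277.4124297110794
```

The fit puts the mirror at 32.6° against 32.5–32.6° needed. The pin is held and the box stands flat and clear, so I'm handing in.

```bash
python3 -c "
from bench import *
s=read_state();print(s['clock'],s['position'],s['gripper_width'],s['grasp_force']);print(job_done())"
```

```text
18.2 [584.29659524 324.31266577  46.61739192] 12.312730494985676 58.5602867603302
the job is handed in; nothing more can be done
None
```

The job is handed in at 18.2 s: the film box stands flat and clear of both sight lines, and the gripper still holds the pin with the mirror turned about 32.6°, against 32.5–32.6° measured as needed. I could not read the pointer closely enough (a few degrees) to confirm that angle independently.

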